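# Take the spent reagent pack out of the blood analyser

### The job

The reagent pack in the blood analyser is used up. Tip the analyser's smoked cover up by its lip until it snaps over and stays fully open, press the pack down until its catch lets go and it pops up, then pull it out and set it down (not drop it) in the stainless tray, standing or lying. Leave the cover open for the next pack, and leave the other things on the worktop where they are.

Things in the scene. Friction and masses are not known exactly. Their poses are not given: they have to be found in the camera images.
- analyser: White bench blood analyser with grey cheeks, 278 x 226 x 137 mm, fixed. Origin: centre of its underside; front (sloping console with a display) to its -x, z up. The flat deck with the bay is 113 mm up; from 60 mm behind the origin a low hump rises to 137 mm.
- cover (a joint): Angle (rad) of the smoked see-through cover over the bay: 0 shut, 2.0 open stop (leaning back past upright). Over-centre spring: let go below about 1.0 it falls shut, beyond that it springs to the open stop by itself. Lifting it by the lip takes about 2 N at first, less and less up to the snap point.
- cover_hinge (a point): Centre of the cover's hinge axis, which runs along the analyser's y at 141 mm height, 62 mm behind the analyser's origin. The front of the cover swings up and back (to the analyser's +x).
- cover_lip (a point): Middle of the outer edge of the cover's teal lip: 90 mm wide, 5 mm thick, 34 mm long, curling forward and up at 50 degrees from the cover's front edge. Shut, this edge is 167 mm up and 108 mm in front of the analyser's origin, 172 mm from the hinge axis, overhanging the sloping console. A finger set against the lip's front or under it and moved up and back lifts the cover. The point moves with the cover.
- pack: White reagent pack with teal labels, 30 (x) x 80 (y) x 104 (z) mm, about 0.13 kg, upright in the bay, its axes along the analyser's. Origin: centre of its underside.
- pack_tab (a point): Centre of the top face of the pack's teal grip tab (14 mm in the pack's x, 44 mm in y, 26 mm tall, at the top of the pack). Latched, the top is 16 mm above the deck; pressed about 4 mm or a little more (about 7 N; it bottoms at 9 mm) the catch lets go, and when released the pack rises to 32 mm above the deck (shoulders 6 mm above it) and can be gripped by the tab. The catch does not yield to pulling.
- pack_center (a point): Centre of the pack, 52 mm above its underside.
- bay_mouth (a point): Centre of the bay's mouth in the deck plane, 113 mm up, 12 mm in front of the analyser's origin; the bay is 33 x 83 mm, straight down; the popped-up pack's underside is 72 mm below this point.
- latch (a joint): Angle (rad) of the hidden catch in the bay: 0 holds the pack, 0.28 let go; it snaps over between.
- tray: Loose shallow stainless tray, 180 (x) x 140 (y) mm, walls 20 mm high with a rolled rim to 24 mm, floor 4 mm thick. Origin: centre of its underside. It stands to the left or to the right of the analyser.
- amber_bottle: Loose amber bottle with black cap, 60 x 60 x 142 mm, a bystander; origin at the centre of its underside.
- tape: Loose roll of tape standing on end, 33 x 33 x 60 mm, a bystander; origin at the centre of its underside.
- needles: Loose flat white and red needle packet, 30 x 86 x 9 mm, a bystander; origin at the centre of its underside.
- tubes: Black tube tray, 98 (x) x 170 (y) mm, holding sample tubes up to 94 mm high, fixed, a bystander on the other side of the analyser from the stainless tray. Origin: centre of its underside.

How it is judged:
By the outcome, as a careful person would: the job done as asked, in the order asked, and still so for the second after the job is handed in, with the robot touching nothing.
It also fails if it takes over 58 s, if anything falls off the work surface, if the arm or the gripper's body presses on something with over 40 N, if the wrist force passes 120 N, or if a joint passes its speed limit or range.

### The arm

A 6-joint arm with a two-finger parallel gripper is mounted at the origin on a cart in front of the work surface, level with it; the furniture and walls round the work are solid. World frame = base frame: x ahead of the robot, y to its left, z up, the work surface at z = 0. Lengths are in m, angles in rad, forces in N, time in s.
With the tool pointing down it reaches from about 0.35 to 0.775 m from the base axis. Payload 7.3 kg.
Tool frame: the origin (TCP) lies on the front face of the gripper's body, between the roots of the fingers; the fingertips stand 66 mm ahead of it and the grasp point (between the pads) lies 47 mm ahead of it; z points along the fingers, y is the direction in which the jaws open and shut (so a half turn about z gives the same grasp; the last joint's range is limited). The gripper opens to 92 mm and grips with 3 to 60 N. Pads are 19 mm wide; open, the fingers measure 130 mm over their backs; the gripper's body (75 mm by 190 mm) begins 47 mm behind the grasp point.
Start: joints at [1.18, 0.342, 1.524, -0, 1.275, -0.146], TCP at [0.127, 0.509, 0.292] pointing down, gripper open.
Joint ranges: [-2.53, 2.53], [-0.77, 2.02], [0.04, 2.7], [-1, 4.14], [0.28, 2.66], [-3.11, 3.11]. Speed limits (rad/s): [2.57, 2.57, 3.14, 3.14, 3.14, 3.14].

### API

Orientations are given as [roll, pitch, yaw] about the fixed x, y, z axes, in that order (R = Rz(yaw) Ry(pitch) Rx(roll)).
In Python, from cell import observe, read_camera, hand_in, search_frame, tip_of gives the robot as it stands. The module is installed in compiled form; this text tells all that it offers.
- The arm moves only by the tool apply_moves, never from a script. Its argument "motion" is a list of rows, each an object with "offset": the shift along the tool's x, y, z in mm, a list of three; "rotation": the turn, a rotation vector about the tool's x, y, z in rad, a list of three. In form: [{"offset": [x, y, z], "rotation": [rx, ry, rz]}, ...]. A call has 1 to 12 rows; each row shifts and turns the pose as measured when the row begins, along the tool's axes as they then stand; what a row does not reach is not made up. A row lasts 1/12 s, in which the tool goes at most 41.7 mm and 7.16 degrees, less where a joint would pass 70% of its speed; a pose out of reach is approached as far as the arm can. A call with a gripper value outside its range is refused whole. "grip" is the closure, from 0 (fully open) to 1 (shut), set as the call begins (left out, the last holds). The fingers move at their own pace and stop on an object; "grip_force" is the grip in N (left out, the last holds). Time passes only in rows, so rows that do not move let the fingers close. It gives the time, the measured TCP pose, the force and the opening at its end, in the units of the state.
- observe(): the state, without advancing time (a new reading comes with each control period).
- read_camera(name): name is "scene" or "side" or "wrist"; returns a dict with "img" (400x640x3 uint8, red, green, blue), "camera_matrix" (3x3 intrinsics, pixels), "D" ([k1, k2, p1, p2, k3] as OpenCV has them; the pictures are not rectified), "R" (3x3) and "t" (3): a world point X has camera coordinates R X + t; the wrist camera has in their place "tool_from_camera" (4x4, takes a point from camera to tool coordinates, whose origin is the TCP and whose axes are the flange's). Camera axes: x right, y down, z forward; pixel columns grow to the right and rows downward; lengths in m; the calibration is good to about 2 mm. A picture is of the moment at which its call begins: read the wrist's pose just before it. There is no depth.
- hand_in(): hands the job in, once; it reports no verdict.
Trained networks look in a picture, given as the dict that the camera call returned (one of the last four; its "shot" number tells which), for a name from the list of things; names that differ only in an ending like _2 or _b are one class to them, and where a whole thing is asked for, a point or a joint stands for the part that bears it (a point fixed in the world has none). Each returns a list of dicts, best first, with "score" (0 to 1); they miss things now and then, are a little off and sometimes report something else, mostly with a low value. They report only what shows in the picture. A call takes as long as a camera call.
- search_frame(query, picture): "location" ([x, y, z] in m, in world coordinates, good to about 4 mm: the middle of the surface that is visible of it).
- tip_of(query, picture): "location" ([x, y, z] in m, in world coordinates, good to about 4 mm: a listed point, or the origin of a listed thing).
The state is a dict: "time": time; "qpos": joint angles; "qvel": joint speeds; "joint_efforts": joint torques, N m; "tool_pos": TCP position; "tool_rot": TCP orientation; "contact_force": force on the tool from outside, world axes, zero at the start; "torque": the same for the moment, N m; "opening": finger opening in m.
Only numpy, scipy, OpenCV 4.12 (cv2) and the standard library are available. Lean on these libraries where they do the work, as an engineer would, in place of code of your own. Each camera call takes 0.05 s, during which the arm holds its last target.

## Working session

There is one attempt and no reset: what is moved stays moved. The work goes in short steps, Python scripts to look and compute and a tool call to move; the robot and the scene stay as the last step left them, time stands still between calls to the robot, and variables do not carry over. Pictures are saved under pics/ and viewed, and the job is handed in when it is done.

Besides the shell and the picture viewer there is one more tool, called after "Emit:" in YAML: its name, and indented under it one key for each argument. apply_moves: Moves the arm, as the interface text tells. Its arguments: {"type":"object","properties":{"motion":{"type":"array"},"grip":{"type":"number"},"grip_force":{"type":"number"}},"required":["motion"]}

```bash
mkdir -p pics
cat > h.py <<'E'
import numpy as np, cv2
from cell import *
def save(p,n): cv2.imwrite('pics/'+n+'.png',cv2.cvtColor(p['img'],cv2.COLOR_RGB2BGR))
E
python3 - <<'E'
from h import *
s=observe();print(s)
for c in ['scene','side']:
    p=read_camera(c);save(p,c+'0')
    print(c,'campos',-p['R'].T@p['t'])
    for q in ['analyser','cover_hinge','cover_lip','pack_tab','bay_mouth','tray','amber_bottle','tape','needles','tubes']:
        r=tip_of(q,p)
        print(q,[(np.round(a['location'],4),round(a['score'],2)) for a in r[:2]])
print(observe()['time'])
E
```

```text
{'time': 0.0, 'qpos': array([ 1.18002489e+00,  3.42730246e-01,  1.52505004e+00, -1.59430124e-05,
        1.27538598e+00, -1.46029670e-01]), 'qvel': array([-0.00129444, -0.00149623,  0.00060333, -0.0012318 , -0.00330761,
       -0.00136251]), 'joint_efforts': array([ 2.53778446e-03, -4.31245172e+01, -2.44224000e+01,  7.18813855e-02,
        5.58131863e-02, -9.41872986e-05]), 'tool_pos': array([0.12708556, 0.50905881, 0.29152945]), 'tool_rot': array([-3.14003358e+00, -2.13894349e-04,  2.89685537e+00]), 'contact_force': array([-0.03879414, -0.49620195,  0.77629105]), 'torque': array([-0.02922494, -0.06101128, -0.01464642]), 'opening': 0.09185163608158546}
scene campos [ 0.8385053  -0.80589469  0.5617152 ]
analyser [(array([6.02e-01, 8.45e-02, 1.00e-04]), 0.85)]
cover_hinge [(array([0.6579, 0.1127, 0.1417]), 0.76)]
cover_lip [(array([0.5009, 0.0542, 0.1646]), 0.77)]
pack_tab []
bay_mouth [(array([0.5894, 0.0849, 0.1132]), 0.67)]
tray [(array([0.5058, 0.3741, 0.0015]), 0.44)]
amber_bottle [(array([ 0.6898, -0.1816,  0.0008]), 0.61)]
tape [(array([ 7.679e-01,  2.345e-01, -3.000e-04]), 0.51)]
needles [(array([ 0.3614,  0.141 , -0.0026]), 0.45)]
tubes [(array([ 0.4809, -0.2333, -0.0008]), 0.81)]
side campos [0.22631946 0.46333128 0.87245137]
analyser [(array([0.6068, 0.0888, 0.0028]), 0.66)]
cover_hinge [(array([0.6639, 0.1066, 0.1433]), 0.71)]
cover_lip [(array([0.4979, 0.0557, 0.1666]), 0.57)]
pack_tab [(array([0.6065, 0.0898, 0.0025]), 0.37)]
bay_mouth [(array([0.5872, 0.0787, 0.1142]), 0.66)]
tray [(array([ 0.4975,  0.3746, -0.0045]), 0.56)]
amber_bottle [(array([ 0.6894, -0.1826, -0.0022]), 0.66)]
tape [(array([0.7708, 0.2352, 0.0014]), 0.51), (array([0.3607, 0.1436, 0.0012]), 0.4)]
needles [(array([ 0.3601,  0.1442, -0.0021]), 0.6)]
tubes [(array([0.6654, 0.1068, 0.1386]), 0.44)]
1.1
```

View pics/scene0.png

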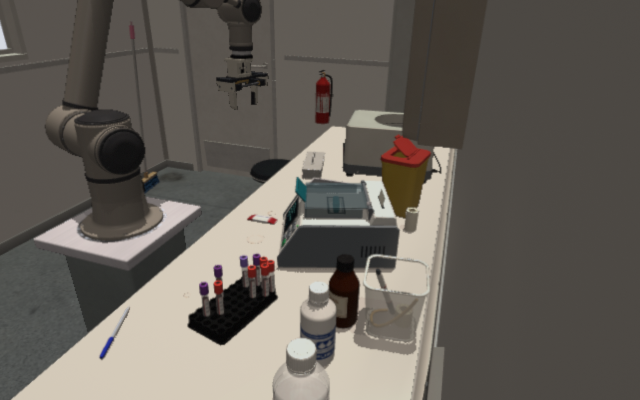

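View pics/side0.png

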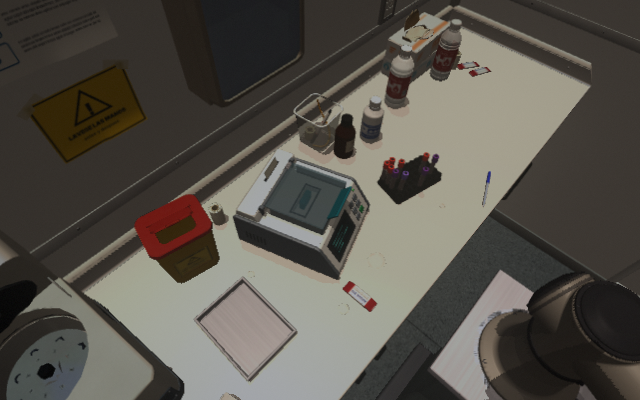

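The scene shot shows the analyser at about (340,225) with the cover shut and its lip at (300,188). The side shot shows the tray at (245,327), left of the analyser. I'll refine the analyser's pose and check it with an overlay.

```bash
cat >> h.py <<'E'
def proj(p,X):
    rv=cv2.Rodrigues(p['R'])[0]
    return cv2.projectPoints(np.array(X,float).reshape(-1,1,3),rv,p['t'],p['camera_matrix'],np.array(p['D']))[0].reshape(-1,2)
E
python3 - <<'E'
from h import *
from scipy.optimize import least_squares
loc={'analyser':(0,0,0),'cover_hinge':(.062,0,.141),'cover_lip':(-.108,0,.167),'bay_mouth':(-.012,0,.113)}
P=[];Q=[];T=[]
last={}
for k in range(2):
  for c in ['scene','side']:
    p=read_camera(c);last[c]=p
    for q in loc:
        r=tip_of(q,p)
        if r and r[0]['score']>.5: P.append(loc[q]);Q.append(r[0]['location'])
    for q in ['tray']:
        r=tip_of(q,p)
        if r:T.append(r[0]['location'])
Q+= [(.602,.0845,0),(.6579,.1127,.1417),(.5009,.0542,.1646),(.5894,.0849,.1132),(.6068,.0888,.0028),(.6639,.1066,.1433),(.4979,.0557,.1666),(.5872,.0787,.1142)]
P+=list(loc.values())*2
P=np.array(P);Q=np.array(Q)
def M(s,X):
    X=np.array(X);c,n=np.cos(s[2]),np.sin(s[2])
    return np.c_[s[0]+c*X[:,0]-n*X[:,1],s[1]+n*X[:,0]+c*X[:,1],X[:,2]]
f=least_squares(lambda s:((M(s,P)-Q)[:,:2]).ravel(),[.604,.087,.33],loss='soft_l1',f_scale=.004)
print(f.x,np.round(T,4))
print(np.round((M(f.x,P)-Q)*1000,1))
for c,p in last.items():
    im=cv2.cvtColor(p['img'],cv2.COLOR_RGB2BGR)
    im=cv2.resize(im,None,fx=3,fy=3,interpolation=cv2.INTER_CUBIC)
    def line(pts,col):
        pp=proj(p,M(f.x,pts))*3+1
        cv2.polylines(im,[np.int32(pp)],True,col,1)
    line([(-.139,-.113,0),(.139,-.113,0),(.139,.113,0),(-.139,.113,0)],(0,0,255))
    line([(.06,-.113,.137),(.139,-.113,.137),(.139,.113,.137),(.06,.113,.137)],(0,255,0))
    line([(-.108,-.045,.167),(-.108,.045,.167),(-.086,.045,.141),(-.086,-.045,.141)],(255,0,255))
    x,y=np.int32(proj(p,M(f.x,[(0,0,.08)]))[0]*3)
    cv2.imwrite(f'pics/ov_{c}.png',im[max(0,y-280):y+280,max(0,x-350):x+350])
print(observe()['time'])
E
```

```text
[0.60261813 0.08847684 0.30892296] [[ 5.057e-01  3.688e-01 -1.300e-03]
 [ 4.998e-01  3.754e-01 -2.000e-03]
 [ 5.023e-01  3.701e-01  2.000e-04]
 [ 4.991e-01  3.732e-01 -2.800e-03]]
[[ 3.000e-01  3.300e+00 -7.000e-01]
 [ 1.700e+00 -3.700e+00 -5.000e-01]
 [-2.000e+00 -3.400e+00 -4.200e+00]
 [ 2.500e+00 -4.000e-01  2.400e+00]
 [-5.600e+00 -1.000e+00 -1.300e+00]
 [ 2.000e-01  4.000e-01  1.500e+00]
 [-2.000e-01  5.600e+00  6.000e-01]
 [ 8.000e-01  3.500e+00  0.000e+00]
 [ 1.400e+00 -1.600e+00 -5.000e+00]
 [-6.000e-01 -2.200e+00  7.000e-01]
 [-3.700e+00 -2.000e-01  1.000e-01]
 [-4.200e+00  1.000e-01 -5.100e+00]
 [-1.500e+00 -2.800e+00  2.000e-01]
 [ 2.000e-01 -3.187e+02  1.693e+02]
 [ 3.800e+00  4.300e+00  2.500e+00]
 [ 6.000e-01  4.000e+00  0.000e+00]
 [ 3.800e+00 -5.400e+00 -7.000e-01]
 [-1.200e+00  1.400e+00  2.400e+00]
 [ 1.800e+00 -1.000e-01 -2.000e-01]
 [-4.200e+00 -3.000e-01 -2.800e+00]
 [-2.200e+00  7.000e-01 -2.300e+00]
 [ 1.800e+00 -1.000e-01  4.000e-01]
 [ 4.000e+00  6.100e+00 -1.200e+00]]
2.3
```

View pics/ov_scene.png

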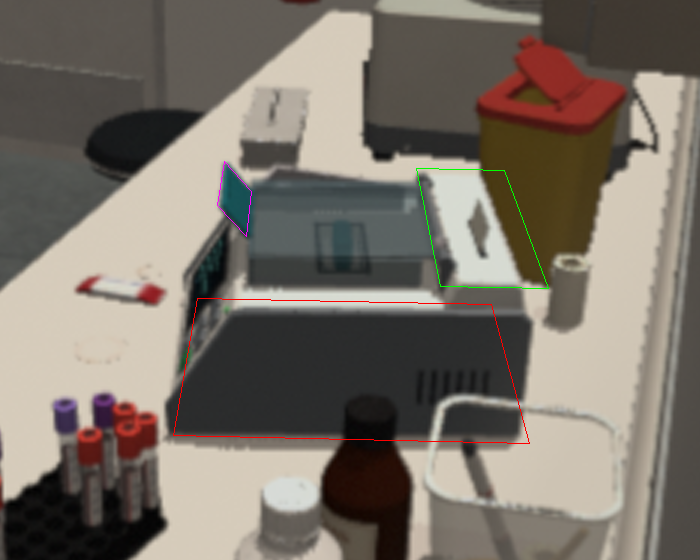

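View pics/ov_side.png

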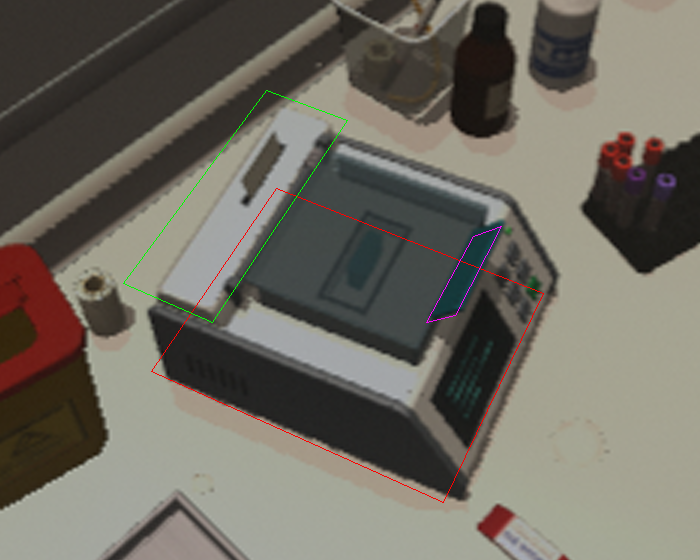

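```bash
cat >> h.py <<'E'
from scipy.spatial.transform import Rotation as Ro
A=np.array([0.6026,0.0885,0.309])
U=np.array([np.cos(A[2]),np.sin(A[2]),0]);V=np.array([-U[1],U[0],0]);W=np.array([0,0,1.])
def W2(x,z,y=0): return np.array([A[0],A[1],0])+U*x+V*y+W*z
def Rt(a,Ud=None):  # tool tilted a from down, fingers pointing to analyser +x
    z=np.sin(a)*U-np.cos(a)*W; y=V; return np.c_[np.cross(y,z),y,z]
def Rdown(yawdir): # tool y along given world yaw
    y=np.array([np.cos(yawdir),np.sin(yawdir),0]);z=-W
    return np.c_[np.cross(y,z),y,z]
def plan(waypts,start=None):
    """waypts list of (pos,R,n)"""
    s=observe();p=s['tool_pos'];R=Ro.from_euler('xyz',s['tool_rot']).as_matrix()
    for (tp,tR,n) in waypts:
        dr=Ro.from_matrix(R.T@tR).as_rotvec()
        print('wp',np.round(tp,3),'dist',np.linalg.norm(tp-p)*1000/n,'rot/row',np.linalg.norm(dr)/n)
        p0,R0=p,R
        for i in range(n):
            R1=R0@Ro.from_rotvec(dr*(i+1)/n).as_matrix(); p1=p0+(tp-p0)*(i+1)/n
            o=np.round(R.T@(p1-p)*1000,1); r=np.round(Ro.from_matrix(R.T@R1).as_rotvec(),3)
            print('{"offset":%s,"rotation":%s},'%(o.tolist(),r.tolist()))
            p=p+R@o/1000; R=R@Ro.from_rotvec(r).as_matrix()
def st():
    s=observe();R=Ro.from_euler('xyz',s['tool_rot']).as_matrix()
    d=s['tool_pos']+.066*R[:,2]-np.array([A[0],A[1],0])
    print('t',s['time'],'q',np.round(s['qpos'],3),'p',np.round(s['tool_pos'],4),'F',np.round(s['contact_force'],1),'tip local',np.round([d@U*1000,d@V*1000,d[2]*1000],1),'open',round(s['opening'],4))
E
python3 - <<'E'
from h import *
st()
plan([(W2(-.19,.215),Rt(np.radians(40)),24)])
E
```

```text
t 2.3 q [ 1.18   0.342  1.524  0.     1.275 -0.146] p [0.1272 0.5094 0.2922] F [-0.8  0.1 -0.5] tip local [-324.9  545.5  226.2] open 0.0917
wp [0.422 0.031 0.215] dist 23.633595745329757 rot/row 0.036833558535492965
{"offset":[-16.7, -16.4, 3.2],"rotation":[-0.008, -0.028, -0.022]},
{"offset":[-16.3, -16.7, 3.6],"rotation":[-0.008, -0.029, -0.022]},
{"offset":[-15.8, -17.2, 3.8],"rotation":[-0.008, -0.028, -0.022]},
{"offset":[-15.3, -17.5, 4.2],"rotation":[-0.008, -0.028, -0.022]},
{"offset":[-14.8, -17.9, 4.5],"rotation":[-0.008, -0.029, -0.023]},
{"offset":[-14.2, -18.3, 4.7],"rotation":[-0.008, -0.028, -0.022]},
{"offset":[-13.7, -18.6, 5.0],"rotation":[-0.008, -0.028, -0.022]},
{"offset":[-13.2, -18.9, 5.2],"rotation":[-0.008, -0.029, -0.022]},
{"offset":[-12.5, -19.3, 5.4],"rotation":[-0.008, -0.028, -0.022]},
{"offset":[-12.0, -19.6, 5.6],"rotation":[-0.008, -0.028, -0.022]},
{"offset":[-11.4, -19.8, 5.8],"rotation":[-0.009, -0.029, -0.022]},
{"offset":[-10.8, -20.2, 5.9],"rotation":[-0.008, -0.028, -0.022]},
{"offset":[-10.2, -20.5, 6.0],"rotation":[-0.008, -0.028, -0.023]},
{"offset":[-9.5, -20.7, 6.2],"rotation":[-0.008, -0.029, -0.022]},
{"offset":[-8.9, -21.0, 6.2],"rotation":[-0.008, -0.028, -0.022]},
{"offset":[-8.2, -21.2, 6.4],"rotation":[-0.008, -0.028, -0.022]},
{"offset":[-7.6, -21.5, 6.3],"rotation":[-0.008, -0.029, -0.022]},
{"offset":[-7.0, -21.6, 6.5],"rotation":[-0.008, -0.028, -0.022]},
{"offset":[-6.3, -21.9, 6.4],"rotation":[-0.008, -0.028, -0.022]},
{"offset":[-5.6, -22.0, 6.4],"rotation":[-0.008, -0.029, -0.022]},
{"offset":[-4.9, -22.2, 6.4],"rotation":[-0.008, -0.028, -0.023]},
{"offset":[-4.3, -22.4, 6.4],"rotation":[-0.008, -0.028, -0.022]},
{"offset":[-3.5, -22.5, 6.2],"rotation":[-0.008, -0.029, -0.022]},
{"offset":[-3.0, -22.6, 6.2],"rotation":[-0.008, -0.028, -0.022]},
```

Emit:
apply_moves:
  motion:
    - {"offset":[-24,-25,5],"rotation":[-0.012,-0.042,-0.033]}
    - {"offset":[-23,-26,6],"rotation":[-0.012,-0.042,-0.033]}
    - {"offset":[-22,-26,6],"rotation":[-0.012,-0.042,-0.033]}
    - {"offset":[-21,-27,7],"rotation":[-0.012,-0.042,-0.033]}
    - {"offset":[-20,-28,7],"rotation":[-0.012,-0.042,-0.033]}
    - {"offset":[-19,-28,8],"rotation":[-0.012,-0.042,-0.033]}
    - {"offset":[-18,-29,8],"rotation":[-0.012,-0.042,-0.033]}
    - {"offset":[-17,-30,9],"rotation":[-0.012,-0.042,-0.033]}
    - {"offset":[-16,-30,9],"rotation":[-0.012,-0.042,-0.033]}
    - {"offset":[-15,-31,9],"rotation":[-0.012,-0.042,-0.033]}
    - {"offset":[-14,-31,9],"rotation":[-0.012,-0.042,-0.033]}
    - {"offset":[-13,-31,9],"rotation":[-0.012,-0.042,-0.033]}
  grip: 1
  grip_force: 20

```text
time: 3.3
tool_pos: [0.3403, 0.1726, 0.2401]
tool_rot: [3.089, 0.508, -2.991]
contact_force: [0.3, 1.5, -0.6]
opening: 0.0165
```

Run:
```python
from h import *
st()
plan([(W2(-.19,.215),Rt(np.radians(40)),8)])
```

```text
t 3.3 q [ 0.272 -0.043  2.269 -0.017  0.405 -1.449] p [0.3403 0.1726 0.2401] F [ 0.3  1.5 -0.6] tip local [-192.1  158.2  182.5] open 0.0165
wp [0.422 0.031 0.215] dist 20.677554555988237 rot/row 0.029144679992098795
{"offset":[-4.9, -19.4, 5.3],"rotation":[-0.005, -0.023, -0.017]},
{"offset":[-4.5, -19.4, 5.3],"rotation":[-0.004, -0.023, -0.017]},
{"offset":[-4.0, -19.6, 5.4],"rotation":[-0.005, -0.024, -0.017]},
{"offset":[-3.6, -19.7, 5.3],"rotation":[-0.005, -0.023, -0.017]},
{"offset":[-3.1, -19.7, 5.4],"rotation":[-0.004, -0.023, -0.017]},
{"offset":[-2.6, -19.8, 5.3],"rotation":[-0.005, -0.023, -0.017]},
{"offset":[-2.2, -19.9, 5.2],"rotation":[-0.005, -0.024, -0.017]},
{"offset":[-1.7, -19.9, 5.2],"rotation":[-0.004, -0.023, -0.017]},
```

Emit:
apply_moves:
  motion:
    - {"offset":[-5,-19,5],"rotation":[-0.005,-0.023,-0.017]}
    - {"offset":[-5,-20,5],"rotation":[-0.005,-0.023,-0.017]}
    - {"offset":[-4,-20,5],"rotation":[-0.005,-0.023,-0.017]}
    - {"offset":[-4,-20,5],"rotation":[-0.005,-0.023,-0.017]}
    - {"offset":[-3,-20,5],"rotation":[-0.005,-0.023,-0.017]}
    - {"offset":[-3,-20,5],"rotation":[-0.005,-0.023,-0.017]}
    - {"offset":[-2,-20,5],"rotation":[-0.005,-0.023,-0.017]}
    - {"offset":[-2,-20,5],"rotation":[-0.005,-0.023,-0.017]}

```text
time: 3.97
tool_pos: [0.3961, 0.071, 0.223]
tool_rot: [3.112, 0.638, -2.883]
contact_force: [-0.4, 0.4, -0.2]
opening: 0.0006
```

Run:
```python
from h import *
st()
p=read_camera('wrist');save(p,'w1');
p=read_camera('side');save(p,'s1');
plan([(W2(-.164,.1765),Rt(np.radians(40)),4)])
```

```text
t 3.9667 q [-0.206  0.018  2.347  0.989  0.358 -2.915] p [0.3961 0.071  0.223 ] F [-0.4  0.4 -0.2] tip local [-162.7   46.1  170. ] open 0.0006
wp [0.446 0.039 0.176] dist 18.70474242056156 rot/row 0.01874345970640556
{"offset":[-1.2, -11.2, 15.0],"rotation":[-0.001, -0.015, -0.011]},
{"offset":[-1.0, -11.2, 14.9],"rotation":[-0.001, -0.015, -0.011]},
{"offset":[-0.5, -11.2, 15.0],"rotation":[-0.001, -0.016, -0.011]},
{"offset":[-0.2, -11.2, 14.9],"rotation":[-0.001, -0.015, -0.011]},
```

View pics/w1.png

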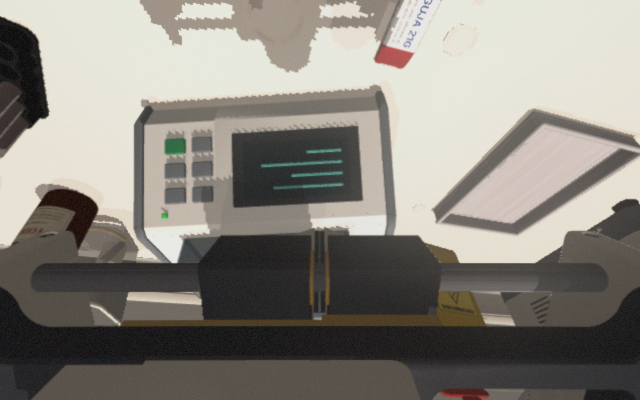

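View pics/s1.png

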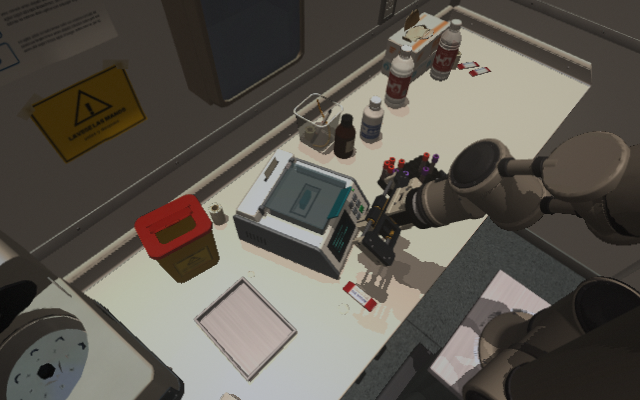

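Run:
```python
from h import *
a=np.radians(18)
plan([(W2(-.165,.215),Rt(a),6),(W2(-.1526,.2048),Rt(a),2)])
```

```text
wp [0.445 0.038 0.215] dist 9.789927221095597 rot/row 0.054368919376431846
{"offset":[-4.5, -7.3, 4.7],"rotation":[0.001, 0.054, -0.007]},
{"offset":[-4.7, -7.3, 4.5],"rotation":[0.001, 0.054, -0.008]},
{"offset":[-4.9, -7.4, 4.2],"rotation":[0.0, 0.054, -0.007]},
{"offset":[-5.1, -7.4, 3.9],"rotation":[0.001, 0.053, -0.007]},
{"offset":[-5.2, -7.4, 3.7],"rotation":[0.001, 0.054, -0.008]},
{"offset":[-5.3, -7.5, 3.4],"rotation":[0.001, 0.054, -0.007]},
wp [0.457 0.042 0.205] dist 8.050714224229019 rot/row 0.0002488967544749074
{"offset":[-4.3, 0.0, 6.8],"rotation":[-0.0, 0.0, 0.0]},
{"offset":[-4.4, 0.0, 6.8],"rotation":[-0.0, 0.0, 0.0]},
```

Emit:
apply_moves:
  motion:
    - {"offset":[-4.5,-7,4.5],"rotation":[0,0.054,-0.007]}
    - {"offset":[-4.7,-7,4.5],"rotation":[0,0.054,-0.007]}
    - {"offset":[-5,-7.5,4],"rotation":[0,0.054,-0.007]}
    - {"offset":[-5,-7.5,4],"rotation":[0,0.054,-0.007]}
    - {"offset":[-5,-7.5,4],"rotation":[0,0.054,-0.007]}
    - {"offset":[-5,-7.5,3.5],"rotation":[0,0.054,-0.007]}

```text
time: 4.57
tool_pos: [0.4407, 0.0379, 0.2142]
tool_rot: [3.138, 0.297, -2.852]
contact_force: [0.8, -0.1, 0.2]
opening: 0.0004
```

Run:
```python
from h import *
st()
p=read_camera('wrist')
r=tip_of('cover_lip',p);print(r)
plan([(W2(-.1526,.2048),Rt(np.radians(18)),3)])
```

```text
t 4.5667 q [-0.165  0.174  2.043  0.214  0.669 -2.177] p [0.4407 0.0379 0.2142] F [ 0.8 -0.1  0.2] tip local [-150.3    1.   151. ] open 0.0004
[{'location': [0.501, 0.0554, 0.1664], 'score': 0.56}]
wp [0.457 0.042 0.205] dist 6.058273226412428 rot/row 0.0072156959406254025
{"offset":[-3.9, -0.1, 4.6],"rotation":[-0.0, -0.004, -0.006]},
{"offset":[-4.0, -0.2, 4.6],"rotation":[-0.001, -0.005, -0.005]},
{"offset":[-3.9, -0.2, 4.6],"rotation":[-0.0, -0.004, -0.006]},
```

Run:
```python
from h import *
a=np.radians(25);R=Rt(a)
def tcp(th,dx=0):
    e=np.array([62,141])+172*np.array([-np.cos(th+.152),np.sin(th+.152)])+[-2,-1]
    t=e+22*np.array([np.sin(a),-np.cos(a)])-9.5*np.array([np.cos(a),np.sin(a)])
    c=t-66*np.array([np.sin(a),-np.cos(a)])
    return W2((c[0]+dx)/1000,c[1]/1000)
plan([(tcp(0,-20),R,4),(tcp(0,-3),R,3)]+[(tcp(th),R,1) for th in np.arange(.08,1.2,.08)])
```

```text
wp [0.453 0.041 0.202] dist 4.1369620243785326 rot/row 0.0341396540216554
{"offset":[-1.6, -0.1, 3.8],"rotation":[-0.001, -0.034, -0.004]},
{"offset":[-1.6, -0.2, 3.8],"rotation":[-0.0, -0.034, -0.004]},
{"offset":[-1.3, -0.1, 3.9],"rotation":[-0.001, -0.034, -0.005]},
{"offset":[-1.3, -0.2, 4.0],"rotation":[-0.001, -0.033, -0.004]},
wp [0.469 0.046 0.202] dist 5.655580676893998 rot/row 0.0002255913051140389
{"offset":[-5.1, 0.0, 2.4],"rotation":[0.0, -0.0, 0.0]},
{"offset":[-5.2, 0.0, 2.4],"rotation":[0.0, -0.0, 0.0]},
{"offset":[-5.1, 0.0, 2.4],"rotation":[0.0, -0.0, 0.0]},
wp [0.474 0.048 0.215] dist 14.639734591331289 rot/row 0.0006767739153421168
{"offset":[-10.8, 0.0, -9.9],"rotation":[0.0, -0.0, 0.0]},
wp [0.478 0.049 0.229] dist 13.747151040074343 rot/row 0.0006767739153421168
{"offset":[-8.9, 0.0, -10.5],"rotation":[0.0, -0.0, 0.0]},
wp [0.482 0.05  0.242] dist 13.743173639415087 rot/row 0.0006767739153421168
{"offset":[-9.8, 0.1, -9.7],"rotation":[0.0, -0.0, 0.0]},
wp [0.488 0.052 0.254] dist 13.711820943503735 rot/row 0.0006767739153421168
{"offset":[-10.5, -0.0, -8.9],"ro
[... 692 characters left out ...]
[0.0, -0.0, 0.0]},
wp [0.539 0.068 0.316] dist 13.769974260834914 rot/row 0.0006767739153421168
{"offset":[-13.4, -0.0, -3.0],"rotation":[0.0, -0.0, 0.0]},
wp [0.55  0.072 0.323] dist 13.793989961733015 rot/row 0.0006767739153421168
{"offset":[-13.7, -0.0, -2.0],"rotation":[0.0, -0.0, 0.0]},
wp [0.561 0.075 0.33 ] dist 13.706802499660308 rot/row 0.0006767739153421168
{"offset":[-13.7, -0.0, -0.8],"rotation":[0.0, -0.0, 0.0]},
wp [0.573 0.079 0.336] dist 13.73677827853824 rot/row 0.0006767739153421168
{"offset":[-13.7, -0.0, 0.2],"rotation":[0.0, -0.0, 0.0]},
wp [0.586 0.083 0.34 ] dist 13.791074034509503 rot/row 0.0006767739153421168
{"offset":[-13.7, -0.0, 1.3],"rotation":[0.0, -0.0, 0.0]},
```

Emit:
apply_moves:
  motion:
    - {"offset":[-1.5,0,4],"rotation":[0,-0.034,-0.004]}
    - {"offset":[-1.5,0,4],"rotation":[0,-0.034,-0.004]}
    - {"offset":[-1.5,0,4],"rotation":[0,-0.034,-0.004]}
    - {"offset":[-1.5,0,4],"rotation":[0,-0.034,-0.004]}
    - {"offset":[-5,0,2.5],"rotation":[0,0,0]}
    - {"offset":[-5,0,2.5],"rotation":[0,0,0]}
    - {"offset":[-5,0,2.5],"rotation":[0,0,0]}
    - {"offset":[-3,0,1],"rotation":[0,0,0]}

```text
time: 5.33
tool_pos: [0.4682, 0.0517, 0.2017]
tool_rot: [-3.139, 0.444, -2.841]
contact_force: [0.3, -0.3, -0.1]
opening: 0.0004
```

Run:
```python
from h import *
st()
p=read_camera('scene');im=p['img'][140:280,230:430];cv2.imwrite('pics/s2.png',cv2.resize(im[:,:,::-1],None,fx=4,fy=4))
```

```text
t 5.3333 q [-0.155  0.21   2.093  0.424  0.47  -2.37 ] p [0.4682 0.0517 0.2017] F [ 0.3 -0.3 -0.1] tip local [-110.8    5.4  142.1] open 0.0004
```

View pics/s2.png

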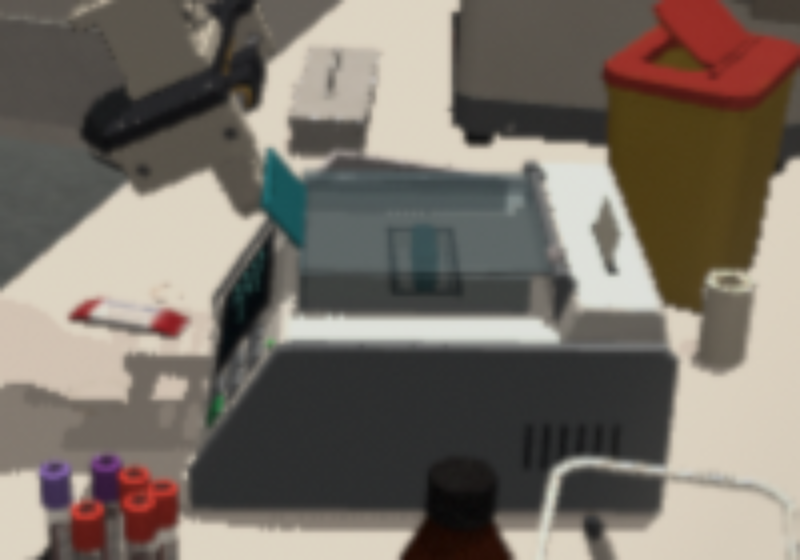

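The closed fingertip is at (245,210), just in front of the lip at (285,200). I'll start the lift.

Emit:
apply_moves:
  motion:
    - {"offset":[-6,0,0],"rotation":[0,0,0]}
    - {"offset":[-9.5,0,-10],"rotation":[0,0,0]}
    - {"offset":[-9,0,-10.5],"rotation":[0,0,0]}
    - {"offset":[-10,0,-9.7],"rotation":[0,0,0]}

```text
time: 5.72
tool_pos: [0.478, 0.0566, 0.2372]
tool_rot: [3.139, 0.416, -2.84]
contact_force: [-2.5, -2.0, -1.0]
opening: 0.0005
```

Run:
```python
from h import *
st()
p=read_camera('scene');im=p['img'][110:280,230:430];cv2.imwrite('pics/s3.png',cv2.resize(im[:,:,::-1],None,fx=3,fy=3))
```

```text
t 5.7167 q [-0.134  0.173  2.     0.307  0.611 -2.228] p [0.478  0.0566 0.2372] F [-2.5 -2.  -1. ] tip local [-101.7    7.5  176.8] open 0.0005
```

View pics/s3.png

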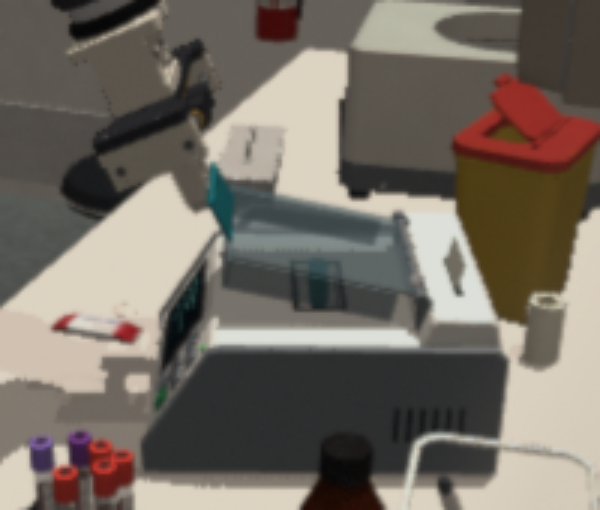

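The cover is lifting, about 0.2 rad so far with roughly 3 N on the tool. I'll continue along the arc.

Emit:
apply_moves:
  motion:
    - {"offset":[-11,0,-9],"rotation":[0,0,0]}
    - {"offset":[-11.5,0,-8],"rotation":[0,0,0]}
    - {"offset":[-12,0,-7],"rotation":[0,0,0]}
    - {"offset":[-12.5,0,-6],"rotation":[0,0,0]}
    - {"offset":[-13,0,-5],"rotation":[0,0,0]}
    - {"offset":[-13.5,0,-4],"rotation":[0,0,0]}
    - {"offset":[-13.5,0,-3],"rotation":[0,0,0]}
    - {"offset":[-14,0,-2],"rotation":[0,0,0]}
    - {"offset":[-14,0,-1],"rotation":[0,0,0]}

```text
time: 6.52
tool_pos: [0.5557, 0.0834, 0.3277]
tool_rot: [3.138, 0.396, -2.837]
contact_force: [-3.8, 1.1, 6.1]
opening: 0.0006
```

Run:
```python
from h import *
st()
p=read_camera('scene');im=p['img'][80:280,230:430];cv2.imwrite('pics/s4.png',cv2.resize(im[:,:,::-1],None,fx=3,fy=3))
```

```text
t 6.5167 q [-0.05   0.221  1.649  0.175  0.907 -2.008] p [0.5557 0.0834 0.3277] F [-3.8  1.1  6.1] tip local [-20.8   9.5 266.8] open 0.0006
```

View pics/s4.png

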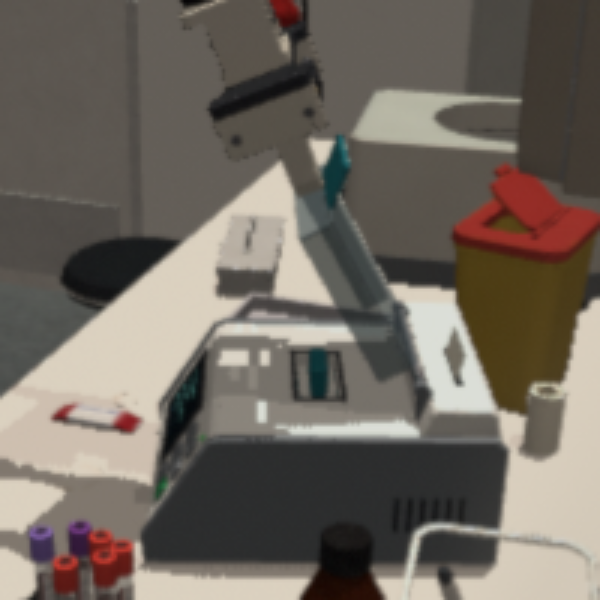

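Emit:
apply_moves:
  motion:
    - {"offset":[-14,0,1],"rotation":[0,0,0]}
    - {"offset":[-14,0,2],"rotation":[0,0,0]}
    - {"offset":[-14,0,3],"rotation":[0,0,0]}
    - {"offset":[-12,0,4],"rotation":[0,0,0]}
    - {"offset":[0,0,0],"rotation":[0,0,0]}

```text
time: 6.98
tool_pos: [0.6149, 0.1036, 0.3548]
tool_rot: [-3.14, 0.424, -2.836]
contact_force: [-1.5, -0.1, 0.4]
opening: 0.0004
```

Run:
```python
from h import *
st()
p=read_camera('scene');im=p['img'][80:280,230:430];cv2.imwrite('pics/s5.png',cv2.resize(im[:,:,::-1],None,fx=3,fy=3))
```

```text
t 6.9833 q [-0.007  0.306  1.464  0.152  0.971 -1.944] p [0.6149 0.1036 0.3548] F [-1.5 -0.1  0.4] tip local [ 43.5  10.5 294.7] open 0.0004
```

View pics/s5.png

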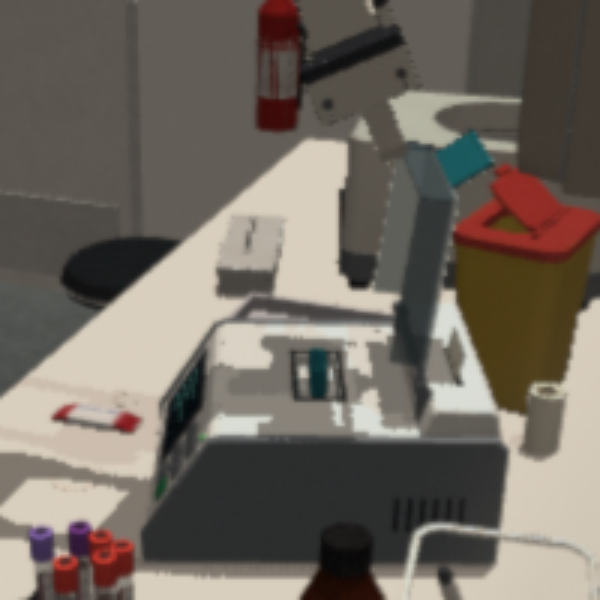

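Run:
```python
from h import *
plan([(W2(-.04,.345),Rt(.3),3),(W2(-.018,.26),Rt(0),7)])
```

```text
wp [0.564 0.076 0.345] dist 19.02203483667543 rot/row 0.04070563753930084
{"offset":[18.1, -3.6, -4.7],"rotation":[-0.001, 0.041, -0.001]},
{"offset":[18.2, -3.7, -4.0],"rotation":[-0.001, 0.04, -0.001]},
{"offset":[18.4, -3.6, -3.3],"rotation":[-0.0, 0.041, -0.001]},
wp [0.585 0.083 0.26 ] dist 12.545219129319875 rot/row 0.04286666281773567
{"offset":[0.6, 0.0, 12.5],"rotation":[-0.0, 0.043, 0.0]},
{"offset":[0.0, 0.0, 12.6],"rotation":[-0.0, 0.043, 0.0]},
{"offset":[-0.5, 0.0, 12.5],"rotation":[-0.0, 0.043, 0.0]},
{"offset":[-1.0, 0.0, 12.5],"rotation":[-0.0, 0.042, 0.0]},
{"offset":[-1.5, 0.1, 12.5],"rotation":[-0.0, 0.043, 0.0]},
{"offset":[-2.1, -0.0, 12.3],"rotation":[-0.0, 0.043, 0.0]},
{"offset":[-2.7, -0.0, 12.3],"rotation":[-0.0, 0.043, 0.0]},
```

Emit:
apply_moves:
  motion:
    - {"offset":[18,-3.5,-4.5],"rotation":[0,0.041,0]}
    - {"offset":[18,-3.5,-4],"rotation":[0,0.041,0]}
    - {"offset":[18.5,-3.5,-3.5],"rotation":[0,0.041,0]}
    - {"offset":[0.5,0,12.5],"rotation":[0,0.043,0]}
    - {"offset":[0,0,12.5],"rotation":[0,0.043,0]}
    - {"offset":[-0.5,0,12.5],"rotation":[0,0.043,0]}
    - {"offset":[-1,0,12.5],"rotation":[0,0.043,0]}
    - {"offset":[-1.5,0,12.5],"rotation":[0,0.043,0]}
    - {"offset":[-2,0,12.5],"rotation":[0,0.043,0]}
    - {"offset":[-2.5,0,12.5],"rotation":[0,0.043,0]}

```text
time: 7.87
tool_pos: [0.5736, 0.0791, 0.2525]
tool_rot: [-3.14, -0.031, -2.838]
contact_force: [-0.6, 0.2, -0.0]
opening: 0.0006
```

Run:
```python
from h import *
st()
for c in ['scene','side','wrist']:
    p=read_camera(c);save(p,c+'6')
    for q in ['pack_tab','bay_mouth','cover_lip','cover_hinge']:
        r=tip_of(q,p)
        for a in r[:1]:
            d=np.array(a['location'])-[A[0],A[1],0]; print(c,q,np.round(a['location'],4),round(a['score'],2),'local',np.round(1000*np.array([d@U,d@V,d[2]]),1))
p=read_camera('scene')
im=p['img'][80:280,230:430];cv2.imwrite('pics/s6.png',cv2.resize(im[:,:,::-1],None,fx=3,fy=3))
```

```text
t 7.8667 q [ 0.009  0.487  1.409 -0.011  1.275 -1.861] p [0.5736 0.0791 0.2525] F [-0.6  0.2 -0. ] tip local [-32.5  -0.3 186.5] open 0.0006
scene pack_tab [0.5938 0.0852 0.1283] 0.55 local [ -9.4  -0.5 128.3]
scene bay_mouth [0.5882 0.0856 0.1123] 0.91 local [-14.6   1.6 112.3]
scene cover_lip [0.7512 0.1472 0.2838] 0.58 local [159.4  10.7 283.8]
scene cover_hinge [0.6598 0.109  0.1416] 0.95 local [ 60.7   2.1 141.6]
side pack_tab [0.5927 0.0841 0.1309] 0.71 local [-10.8  -1.2 130.9]
side bay_mouth [0.5881 0.0812 0.1127] 0.98 local [-16.   -2.5 112.7]
side cover_lip [0.7499 0.141  0.2819] 0.67 local [156.3   5.2 281.9]
side cover_hinge [0.6625 0.1078 0.1411] 0.79 local [ 62.9   0.2 141.1]
wrist pack_tab [0.5934 0.0858 0.1255] 0.96 local [ -9.6   0.2 125.5]
wrist bay_mouth [0.5958 0.0886 0.0277] 0.73 local [-6.4  2.2 27.7]
```

View pics/s6.png

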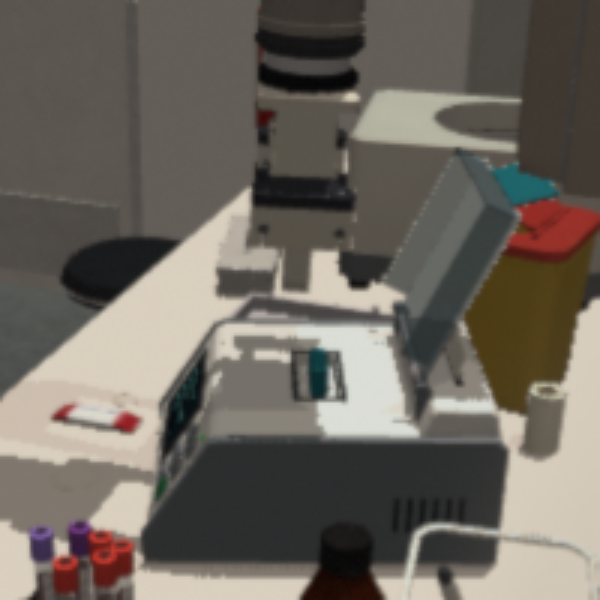

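View pics/wrist6.png

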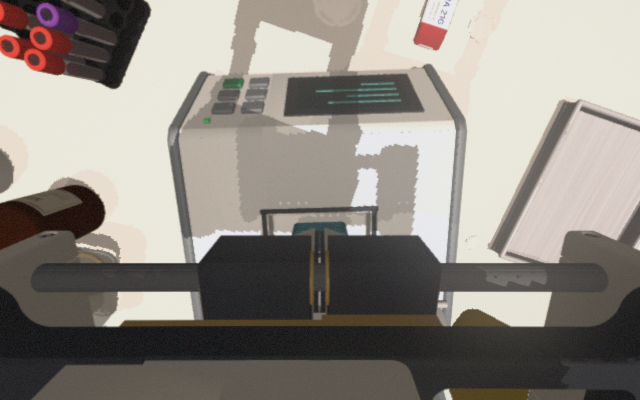

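View pics/side6.png

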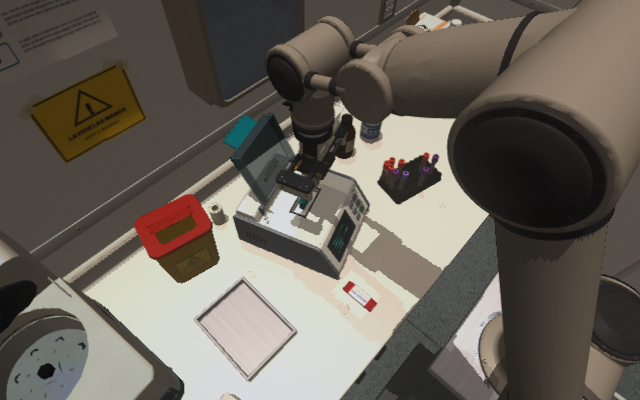

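The cover is at its open stop: the lip measures (156,·,282) against an expected (156,·,285). The tab is at local x of about -11 mm and height 128 mm. I'll move above it and press.

Run:
```python
from h import *
plan([(W2(-.011,.208),Rt(0),5),(W2(-.011,.196),Rt(0),3)])
```

```text
wp [0.592 0.085 0.208] dist 9.892103373381387 rot/row 0.005548137040369152
{"offset":[-4.0, 0.1, 9.1],"rotation":[-0.0, -0.005, -0.001]},
{"offset":[-3.9, 0.0, 9.0],"rotation":[-0.001, -0.006, -0.001]},
{"offset":[-3.9, 0.1, 9.1],"rotation":[-0.0, -0.005, -0.001]},
{"offset":[-3.8, 0.1, 9.1],"rotation":[-0.001, -0.006, -0.001]},
{"offset":[-3.8, -0.0, 9.2],"rotation":[0.0, -0.005, -0.002]},
wp [0.592 0.085 0.196] dist 3.995541407686398 rot/row 0.00015981049640043763
{"offset":[-0.0, -0.0, 4.0],"rotation":[0.0, -0.0, 0.0]},
{"offset":[-0.0, -0.0, 4.0],"rotation":[0.0, -0.0, 0.0]},
{"offset":[-0.0, -0.0, 4.0],"rotation":[0.0, -0.0, 0.0]},
```

Emit:
apply_moves:
  motion:
    - {"offset":[-4.3,0,9],"rotation":[0,-0.006,-0.001]}
    - {"offset":[-4.3,0,9],"rotation":[0,-0.006,-0.001]}
    - {"offset":[-4.3,0,9],"rotation":[0,-0.006,-0.001]}
    - {"offset":[-4,0,9],"rotation":[0,-0.006,-0.001]}
    - {"offset":[-4,0,8],"rotation":[0,-0.006,-0.001]}
    - {"offset":[0,0,0],"rotation":[0,0,0]}

```text
time: 9.17
tool_pos: [0.5955, 0.086, 0.2038]
tool_rot: [-3.14, 0.005, -2.833]
contact_force: [-0.7, -0.2, -0.3]
opening: 0.0003
```

Run:
```python
from h import *
st()
plan([(W2(-.011,.208),Rt(0),1)])
```

```text
t 9.1667 q [ 0.016  0.556  1.432  0.     1.148 -1.864] p [0.5955 0.086  0.2038] F [-0.7 -0.2 -0.3] tip local [ -7.1  -0.3 137.8] open 0.0003
wp [0.592 0.085 0.208] dist 5.448865289700462 rot/row 0.005596505712806404
{"offset":[3.5, 0.2, -4.2],"rotation":[-0.002, 0.005, -0.0]},
```

Emit:
apply_moves:
  motion:
    - {"offset":[3.5,0,3],"rotation":[0,0,0]}
    - {"offset":[0,0,4],"rotation":[0,0,0]}
    - {"offset":[0,0,3.5],"rotation":[0,0,0]}
    - {"offset":[0,0,3],"rotation":[0,0,0]}

```text
time: 9.5
tool_pos: [0.5926, 0.085, 0.1902]
tool_rot: [-3.14, 0.007, -2.833]
contact_force: [-0.0, 0.5, 6.7]
opening: 0.0005
```

Run:
```python
from h import *
st()
```

```text
t 9.5 q [ 0.014  0.565  1.459  0.     1.111 -1.866] p [0.5926 0.085  0.1902] F [-0.   0.5  6.7] tip local [-10.1  -0.5 124.2] open 0.0005
```

Emit:
apply_moves:
  motion:
    - {"offset":[0,0,2],"rotation":[0,0,0]}
    - {"offset":[0,0,2],"rotation":[0,0,0]}

```text
time: 9.67
tool_pos: [0.5933, 0.0852, 0.1881]
tool_rot: [-3.139, 0.011, -2.833]
contact_force: [-2.3, 0.3, 7.6]
opening: -0.0
```

Run:
```python
from h import *
st()
```

```text
t 9.6667 q [ 1.400e-02  5.660e-01  1.462e+00  1.000e-03  1.102e+00 -1.866e+00] p [0.5933 0.0852 0.1881] F [-2.3  0.3  7.6] tip local [ -9.2  -0.5 122.1] open -0.0
```

Pressed about 7 mm at 7.6 N. I'll lift, open the gripper and look.

Emit:
apply_moves:
  motion:
    - {"offset":[1,0,-10],"rotation":[0,-0.005,0]}
    - {"offset":[0,0,-15],"rotation":[0,-0.005,0]}
    - {"offset":[0,0,-20],"rotation":[0,0,0]}
    - {"offset":[0,0,-15],"rotation":[0,0,0]}

```text
time: 10.0
tool_pos: [0.5895, 0.0844, 0.249]
tool_rot: [-3.14, 0.017, -2.833]
contact_force: [-0.2, 0.4, 0.7]
opening: 0.0006
```

Emit:
apply_moves:
  motion:
    - {"offset":[0,0,0],"rotation":[0,0,0]}
    - {"offset":[0,0,0],"rotation":[0,0,0]}
    - {"offset":[0,0,0],"rotation":[0,0,0]}
  grip: 0

```text
time: 10.25
tool_pos: [0.5905, 0.0843, 0.2537]
tool_rot: [-3.138, 0.026, -2.833]
contact_force: [0.2, 0.1, 0.2]
opening: 0.0159
```

Run:
```python
from h import *
st()
for c in ['scene','side','wrist']:
    p=read_camera(c);save(p,c+'7')
    for q in ['pack_tab','cover_lip']:
        r=tip_of(q,p)
        for a in r[:1]:
            d=np.array(a['location'])-[A[0],A[1],0]; print(c,q,np.round(a['location'],4),round(a['score'],2),'local',np.round(1000*np.array([d@U,d@V,d[2]]),1))
    if c=='scene':
        im=p['img'][80:280,230:430];cv2.imwrite('pics/s7.png',cv2.resize(im[:,:,::-1],None,fx=3,fy=3))
plan([(W2(-.011,.230),Rt(0),1)])
```

```text
t 10.25 q [ 0.012  0.492  1.397  0.004  1.227 -1.869] p [0.5905 0.0843 0.2537] F [0.2 0.1 0.2] tip local [-11.1  -0.6 187.7] open 0.0159
scene pack_tab [0.5895 0.085  0.142 ] 0.58 local [-13.5   0.6 142. ]
scene cover_lip [0.7517 0.1427 0.2802] 0.65 local [158.5   6.3 280.2]
side pack_tab [0.5913 0.0861 0.1484] 0.69 local [-11.5   1.2 148.4]
side cover_lip [0.7508 0.1383 0.2869] 0.63 local [156.3   2.4 286.9]
wrist pack_tab [0.5927 0.0883 0.1398] 0.93 local [ -9.5   2.8 139.8]
wp [0.592 0.085 0.23 ] dist 23.183595838145553 rot/row 0.024472799277677655
{"offset":[-1.3, 0.3, 23.1],"rotation":[-0.004, 0.024, -0.0]},
```

View pics/s7.png

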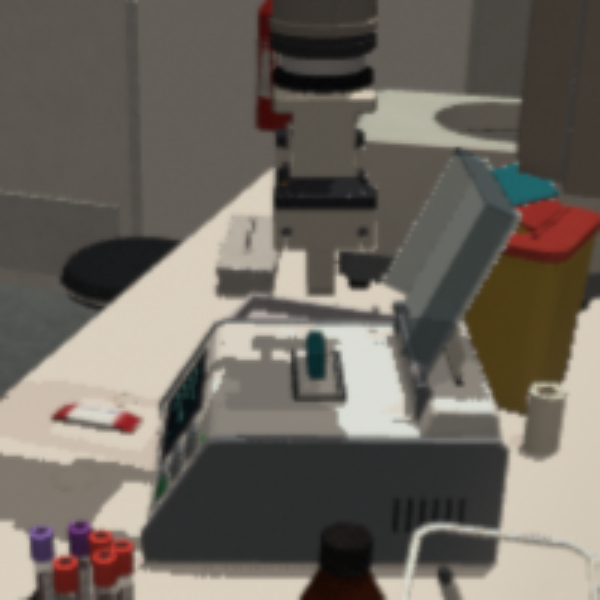

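View pics/wrist7.png

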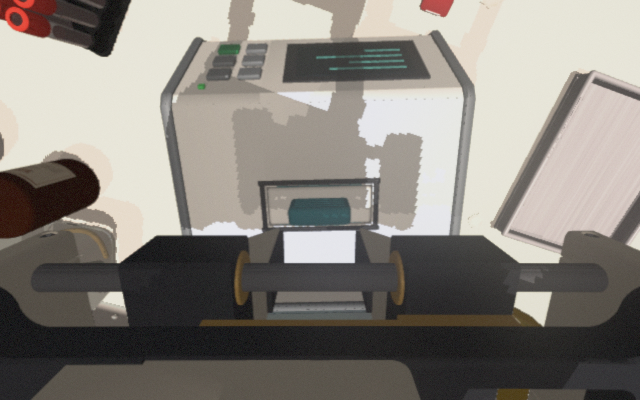

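The tab has popped up: it stands clear of the bay at (315,355), and the measured top is about 143 mm. I'll open fully, then descend over it.

Emit:
apply_moves:
  motion:
    - {"offset":[-0.5,0.5,0],"rotation":[-0.002,0.012,0]}
    - {"offset":[-0.5,0.5,0],"rotation":[-0.002,0.012,0]}
    - {"offset":[0,0,0],"rotation":[0,0,0]}
    - {"offset":[0,0,0],"rotation":[0,0,0]}
    - {"offset":[0,0,12],"rotation":[0,0,0]}
    - {"offset":[0,0,12],"rotation":[0,0,0]}
  grip: 0

```text
time: 11.2
tool_pos: [0.5926, 0.0859, 0.2308]
tool_rot: [-3.141, 0.002, -2.832]
contact_force: [0.1, -1.0, -0.0]
opening: 0.0901
```

Run:
```python
from h import *
st()
plan([(W2(-.0115,.192,.0005),Rt(0),4)])
```

```text
t 11.2 q [ 0.016  0.526  1.404  0.     1.209 -1.864] p [0.5926 0.0859 0.2308] F [ 0.1 -1.  -0. ] tip local [-10.2   0.5 164.8] open 0.0901
wp [0.591 0.085 0.192] dist 9.696801165325418 rot/row 0.0005787487852331653
{"offset":[0.3, -0.0, 9.7],"rotation":[-0.0, 0.001, 0.0]},
{"offset":[0.3, -0.0, 9.7],"rotation":[-0.0, 0.0, 0.0]},
{"offset":[0.3, -0.0, 9.7],"rotation":[-0.0, 0.001, 0.0]},
{"offset":[0.3, -0.0, 9.7],"rotation":[-0.001, 0.0, 0.0]},
```

Emit:
apply_moves:
  motion:
    - {"offset":[0.3,0,10],"rotation":[0,0,0]}
    - {"offset":[0.3,0,10],"rotation":[0,0,0]}
    - {"offset":[0.3,0,8],"rotation":[0,0,0]}
    - {"offset":[0.3,0,4],"rotation":[0,0,0]}
    - {"offset":[0,0,2],"rotation":[0,0,0]}
    - {"offset":[0,0,0],"rotation":[0,0,0]}

```text
time: 11.7
tool_pos: [0.5904, 0.0855, 0.1916]
tool_rot: [3.141, -0.002, -2.832]
contact_force: [-0.7, 0.0, -0.0]
opening: 0.0916
```

Run:
```python
from h import *
st()
p=read_camera('wrist');save(p,'w8')
```

```text
t 11.7 q [ 0.015  0.563  1.456  0.     1.124 -1.865] p [0.5904 0.0855 0.1916] F [-0.7  0.  -0. ] tip local [-12.6   0.9 125.6] open 0.0916
```

View pics/w8.png

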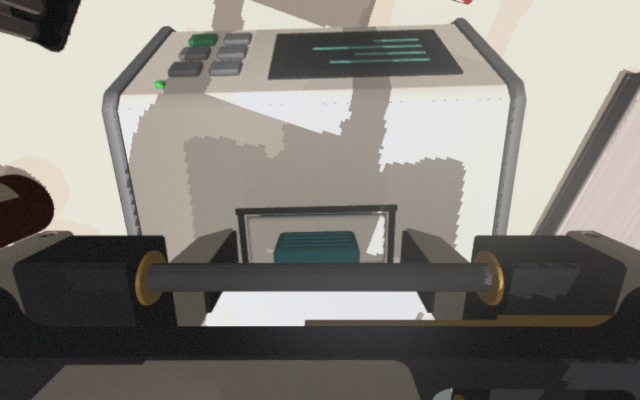

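The tab is centred between the open fingers at column 318. I'll close on it.

Emit:
apply_moves:
  motion:
    - {"offset":[0,0,0],"rotation":[0,0,0]}
    - {"offset":[0,0,0],"rotation":[0,0,0]}
    - {"offset":[0,0,0],"rotation":[0,0,0]}
    - {"offset":[0,0,0],"rotation":[0,0,0]}
    - {"offset":[0,0,0],"rotation":[0,0,0]}
    - {"offset":[0,0,0],"rotation":[0,0,0]}
    - {"offset":[0,0,0],"rotation":[0,0,0]}
    - {"offset":[0,0,0],"rotation":[0,0,0]}
    - {"offset":[0,0,0],"rotation":[0,0,0]}
    - {"offset":[0,0,0],"rotation":[0,0,0]}
  grip: 1
  grip_force: 25

```text
time: 12.58
tool_pos: [0.5918, 0.0855, 0.1945]
tool_rot: [-3.14, 0.003, -2.832]
contact_force: [0.3, -0.8, -0.0]
opening: 0.0439
```

Emit:
apply_moves:
  motion:
    - {"offset":[0,0,-5],"rotation":[0,0,0]}
    - {"offset":[0,0,-8],"rotation":[0,0,0]}
    - {"offset":[0,0,-8],"rotation":[0,0,0]}
    - {"offset":[0,0,-8],"rotation":[0,0,0]}

```text
time: 12.92
tool_pos: [0.5912, 0.0857, 0.2235]
tool_rot: [3.141, 0.0, -2.832]
contact_force: [1.0, 0.1, -1.6]
opening: 0.0436
```

Run:
```python
from h import *
st()
```

```text
t 12.9167 q [ 1.500e-02  5.320e-01  1.416e+00  1.000e-03  1.193e+00 -1.865e+00] p [0.5912 0.0857 0.2235] F [ 1.   0.1 -1.6] tip local [-11.6   0.8 157.5] open 0.0436
```

Emit:
apply_moves:
  motion:
    - {"offset":[0,0,-15],"rotation":[0,0,0]}
    - {"offset":[0,0,-20],"rotation":[0,0,0]}
    - {"offset":[0,0,-20],"rotation":[0,0,0]}
    - {"offset":[0,0,-20],"rotation":[0,0,0]}
    - {"offset":[0,0,-15],"rotation":[0,0,0]}
    - {"offset":[0,0,-4],"rotation":[0,0,0]}

```text
time: 13.42
tool_pos: [0.5901, 0.0856, 0.3272]
tool_rot: [-3.141, 0.001, -2.832]
contact_force: [0.3, 0.1, -1.5]
opening: 0.0435
```

Run:
```python
from h import *
st()
for c in ['scene','side']:
    p=read_camera(c);save(p,c+'9')
    for q in ['pack','tray','pack_tab']:
        print(c,q,[(np.round(a['location'],3),round(a['score'],2)) for a in tip_of(q,p)[:1]])
plan([(np.array([.502,.372,.315]),Rt(0),12)])
```

```text
t 13.4167 q [ 0.015  0.453  1.256  0.     1.431 -1.865] p [0.5901 0.0856 0.3272] F [ 0.3  0.1 -1.5] tip local [-12.7   1.  261.2] open 0.0435
scene pack [(array([0.591, 0.084, 0.174]), 0.94)]
scene tray [(array([ 0.506,  0.373, -0.002]), 0.71)]
scene pack_tab [(array([0.588, 0.084, 0.276]), 0.89)]
side pack []
side tray [(array([ 0.498,  0.376, -0.002]), 0.62)]
side pack_tab [(array([0.589, 0.083, 0.274]), 0.57)]
wp [0.502 0.372 0.315] dist 24.963699858487974 rot/row 0.00046335556657665146
{"offset":[-0.3, 25.0, 0.7],"rotation":[0.0, -0.0, 0.0]},
{"offset":[-0.4, 24.9, 0.6],"rotation":[0.0, -0.001, 0.0]},
{"offset":[-0.3, 25.0, 0.7],"rotation":[0.0, -0.0, 0.0]},
{"offset":[-0.3, 24.9, 0.6],"rotation":[0.001, -0.001, 0.0]},
{"offset":[-0.3, 25.0, 0.6],"rotation":[-0.0, -0.0, 0.0]},
{"offset":[-0.4, 24.9, 0.7],"rotation":[-0.0, -0.001, 0.0]},
{"offset":[-0.3, 25.0, 0.6],"rotation":[0.0, -0.0, 0.0]},
{"offset":[-0.3, 24.9, 0.6],"rotation":[0.0, -0.0, 0.0]},
{"offset":[-0.3, 25.0, 0.6],"rotation":[0.0, -0.001, 0.0]},
{"offset":[-0.4, 24.9, 0.7],"rotation":[0.001, -0.0, 0.0]},
{"offset":[-0.3, 25.0, 0.6],"rotation":[-0.0, -0.001, 0.0]},
{"offset":[-0.3, 24.9, 0.6],"rotation":[-0.0, -0.0, 0.0]},
```

View pics/scene9.png

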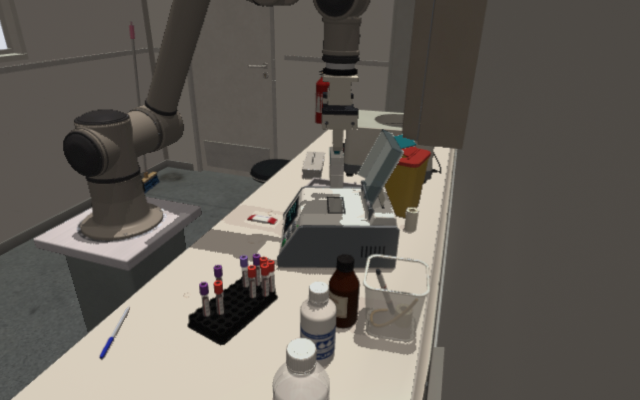

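The pack is out of the bay and held at (337,170), with its underside near 174 mm. I'll carry it to the tray.

Emit:
apply_moves:
  motion:
    - {"offset":[0,10,0],"rotation":[0,0,0]}
    - {"offset":[0,20,0],"rotation":[0,0,0]}
    - {"offset":[0,26,0],"rotation":[0,0,0]}
    - {"offset":[-0.5,30,0],"rotation":[0,0,0]}
    - {"offset":[-0.5,30,0],"rotation":[0,0,0]}
    - {"offset":[-0.5,30,0],"rotation":[0,0,0]}
    - {"offset":[-0.5,30,0],"rotation":[0,0,0]}
    - {"offset":[-0.5,30,0],"rotation":[0,0,0]}
    - {"offset":[-0.5,30,0],"rotation":[0,0,0]}
    - {"offset":[-0.5,25,0],"rotation":[0,0,0]}
    - {"offset":[0,15,0],"rotation":[0,0,0]}
    - {"offset":[0,8,0],"rotation":[0,0,0]}

```text
time: 14.82
tool_pos: [0.4982, 0.3732, 0.3155]
tool_rot: [3.137, -0.018, -2.837]
contact_force: [0.3, 0.5, -1.6]
opening: 0.0436
```

Run:
```python
from h import *
st()
for c in ['scene','side']:
    p=read_camera(c);save(p,c+'10')
    for q in ['pack','tray','pack_tab']:
        print(c,q,[(np.round(a['location'],3),round(a['score'],2)) for a in tip_of(q,p)[:1]])
plan([(np.array([.502,.372,.20]),Rt(0),6)])
```

```text
t 14.8167 q [ 0.517  0.519  1.179  0.008  1.46  -1.36 ] p [0.4982 0.3732 0.3155] F [ 0.3  0.5 -1.6] tip local [-14.1 303.3 249.5] open 0.0436
scene pack [(array([0.496, 0.374, 0.162]), 0.77)]
scene tray [(array([0.502, 0.371, 0.001]), 0.65)]
scene pack_tab []
side pack [(array([0.495, 0.368, 0.159]), 0.89)]
side tray [(array([0.5  , 0.375, 0.   ]), 0.74)]
side pack_tab [(array([0.497, 0.368, 0.269]), 0.69)]
wp [0.502 0.372 0.2  ] dist 19.390629715467195 rot/row 0.003196659349852924
{"offset":[-0.7, 0.3, 19.4],"rotation":[0.001, -0.003, -0.001]},
{"offset":[-0.6, 0.2, 19.4],"rotation":[0.0, -0.003, -0.002]},
{"offset":[-0.6, 0.3, 19.3],"rotation":[0.001, -0.002, -0.001]},
{"offset":[-0.6, 0.3, 19.4],"rotation":[0.0, -0.003, -0.002]},
{"offset":[-0.4, 0.3, 19.4],"rotation":[0.001, -0.003, -0.001]},
{"offset":[-0.5, 0.3, 19.4],"rotation":[0.001, -0.003, -0.002]},
```

View pics/side10.png

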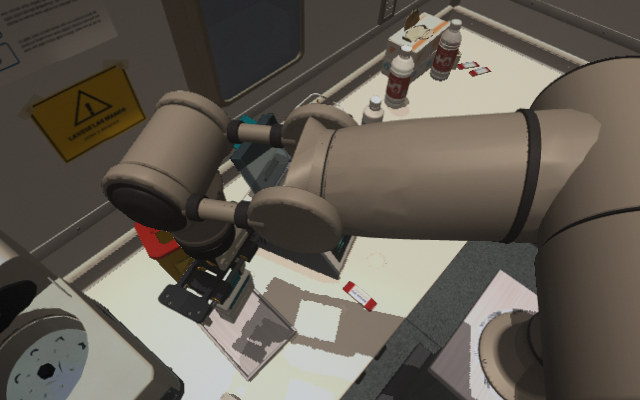

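Emit:
apply_moves:
  motion:
    - {"offset":[-0.6,0.3,18],"rotation":[0.0005,-0.003,-0.001]}
    - {"offset":[-0.6,0.3,20],"rotation":[0.0005,-0.003,-0.001]}
    - {"offset":[-0.6,0.3,20],"rotation":[0.0005,-0.003,-0.001]}
    - {"offset":[-0.6,0.3,20],"rotation":[0.0005,-0.003,-0.001]}
    - {"offset":[-0.6,0.3,20],"rotation":[0.0005,-0.003,-0.001]}
    - {"offset":[-0.6,0.3,18],"rotation":[0.0005,-0.003,-0.001]}
    - {"offset":[0,0,12],"rotation":[0,0,0]}
    - {"offset":[0,0,5],"rotation":[0,0,0]}
    - {"offset":[0,0,0],"rotation":[0,0,0]}

```text
time: 15.97
tool_pos: [0.5082, 0.3649, 0.1813]
tool_rot: [3.141, 0.009, -2.848]
contact_force: [0.0, -0.8, -1.5]
opening: 0.0436
```

Run:
```python
from h import *
st();print(observe()['tool_rot'])
p=read_camera('side');save(p,'side11');im=p['img'][220:400,150:350];cv2.imwrite('pics/s11.png',cv2.resize(im[:,:,::-1],None,fx=3,fy=3))
print(tip_of('pack',p)[:1])
p=read_camera('scene');print(tip_of('pack',p)[:1])
```

```text
t 15.9667 q [ 5.010e-01  6.190e-01  1.385e+00 -1.000e-03  1.129e+00 -1.363e+00] p [0.5082 0.3649 0.1813] F [ 0.  -0.8 -1.5] tip local [ -5.2 292.1 115.3] open 0.0436
[ 3.14065198  0.00933942 -2.84789338]
[{'location': [0.5078, 0.3626, 0.0274], 'score': 0.67}]
[{'location': [0.5103, 0.3623, 0.0316], 'score': 0.69}]
```

View pics/s11.png

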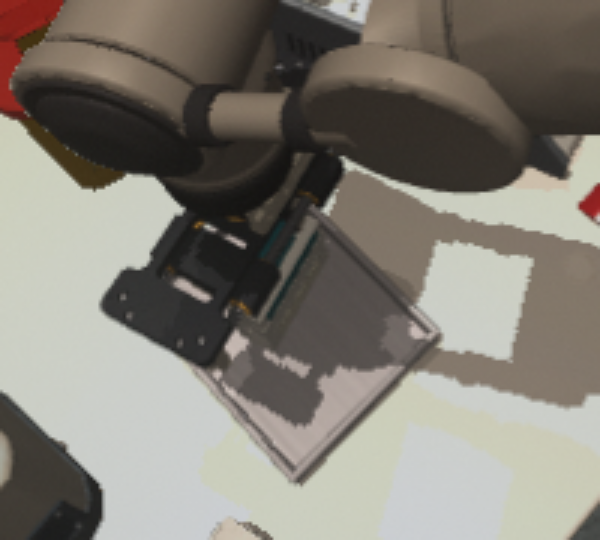

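Emit:
apply_moves:
  motion:
    - {"offset":[2,4,7],"rotation":[0,0.005,0]}
    - {"offset":[2,4,6],"rotation":[0,0.004,0]}
    - {"offset":[0,0,3],"rotation":[0,0,0]}
    - {"offset":[0,0,0],"rotation":[0,0,0]}

```text
time: 16.5
tool_pos: [0.5032, 0.3739, 0.1692]
tool_rot: [3.138, 0.009, -2.847]
contact_force: [0.2, 0.1, -1.3]
opening: 0.0435
```

Run:
```python
from h import *
st();print(observe()['tool_rot'])
```

```text
t 16.5 q [ 5.160e-01  6.330e-01  1.394e+00  1.000e-03  1.104e+00 -1.350e+00] p [0.5032 0.3739 0.1692] F [ 0.2  0.1 -1.3] tip local [ -7.3 302.4 103.2] open 0.0435
[ 3.1382843   0.00905309 -2.84704478]
```

Emit:
apply_moves:
  motion:
    - {"offset":[0,0,4],"rotation":[0,0.006,0]}
    - {"offset":[0,0,3],"rotation":[0,0.003,0]}
    - {"offset":[0,0,2],"rotation":[0,0,0]}
    - {"offset":[0,0,2],"rotation":[0,0,0]}

```text
time: 16.83
tool_pos: [0.5033, 0.3745, 0.1576]
tool_rot: [3.138, 0.0, -2.846]
contact_force: [2.1, -3.8, 18.1]
opening: 0.0438
```

Run:
```python
from h import *
st();print(observe()['tool_rot'])
```

```text
t 16.8333 q [ 0.516  0.65   1.398  0.004  1.093 -1.352] p [0.5033 0.3745 0.1576] F [ 2.1 -3.8 18.1] tip local [ -7.7 302.9  91.6] open 0.0438
[ 3.13828256e+00  1.18584859e-04 -2.84605269e+00]
```

The pack touched down at 18 N. I'll ease off slightly and release.

Emit:
apply_moves:
  motion:
    - {"offset":[0,0,-0.5],"rotation":[0,0,0]}
    - {"offset":[0,0,0],"rotation":[0,0,0]}

```text
time: 17.0
tool_pos: [0.5036, 0.3744, 0.158]
tool_rot: [3.138, 0.001, -2.846]
contact_force: [0.1, 0.3, -1.6]
opening: 0.0437
```

Emit:
apply_moves:
  motion:
    - {"offset":[0,0,0],"rotation":[0,0,0]}
    - {"offset":[0,0,0],"rotation":[0,0,0]}
    - {"offset":[0,0,0],"rotation":[0,0,0]}
    - {"offset":[0,0,0],"rotation":[0,0,0]}
    - {"offset":[0,0,0],"rotation":[0,0,0]}
    - {"offset":[0,0,0],"rotation":[0,0,0]}
    - {"offset":[0,0,0],"rotation":[0,0,0]}
  grip: 0

```text
time: 17.58
tool_pos: [0.5039, 0.3746, 0.1589]
tool_rot: [3.138, 0.002, -2.847]
contact_force: [0.2, -0.2, 0.0]
opening: 0.0859
```

Run:
```python
from h import *
st()
p=read_camera('wrist');save(p,'w12')
p=read_camera('scene');im=p['img'][60:260,230:430];cv2.imwrite('pics/s12.png',cv2.resize(im[:,:,::-1],None,fx=3,fy=3))
```

```text
t 17.5833 q [ 0.516  0.649  1.396  0.004  1.094 -1.352] p [0.5039 0.3746 0.1589] F [ 0.2 -0.2  0. ] tip local [ -6.8 302.8  92.9] open 0.0859
```

View pics/w12.png

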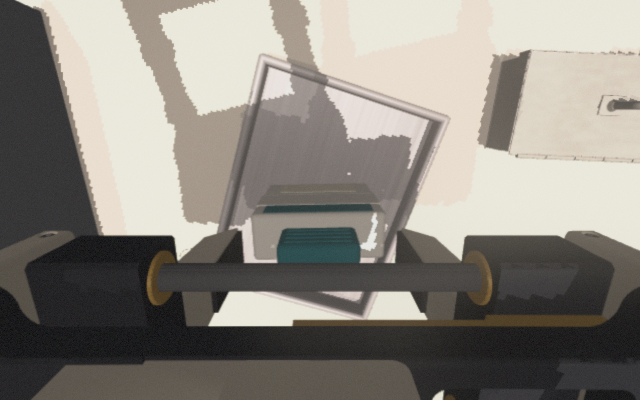

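View pics/s12.png

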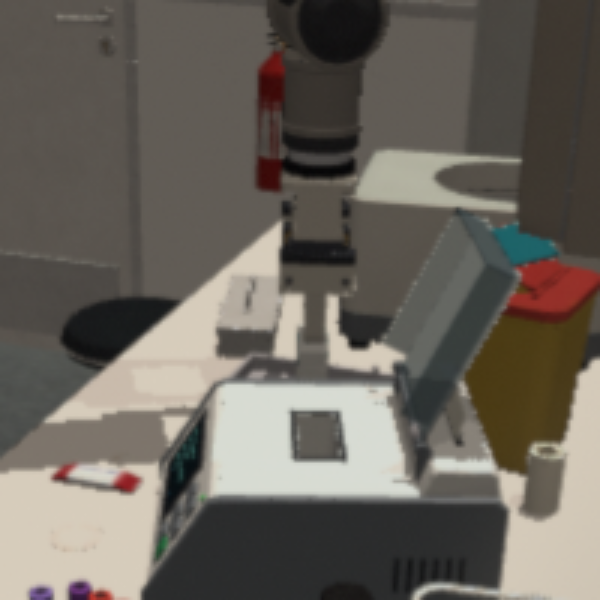

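The pack is standing free in the tray, with its tab at (318,245) in the wrist view. I'll retreat straight up.

Emit:
apply_moves:
  motion:
    - {"offset":[0,0,-8],"rotation":[0,0,0]}
    - {"offset":[0,0,-12],"rotation":[0,0,0]}
    - {"offset":[0,0,-20],"rotation":[0,0,0]}
    - {"offset":[0,0,-25],"rotation":[0,0,0]}
    - {"offset":[0,0,-25],"rotation":[0,0,0]}
    - {"offset":[0,0,-25],"rotation":[0,0,0]}
    - {"offset":[15,0,-15],"rotation":[0,0,0]}
    - {"offset":[25,0,0],"rotation":[0,0,0]}
    - {"offset":[25,0,0],"rotation":[0,0,0]}
    - {"offset":[25,0,0],"rotation":[0,0,0]}
    - {"offset":[10,0,0],"rotation":[0,0,0]}
    - {"offset":[0,0,0],"rotation":[0,0,0]}

```text
time: 18.68
tool_pos: [0.4047, 0.3433, 0.3014]
tool_rot: [3.136, 0.007, -2.848]
contact_force: [0.6, 0.1, 1.6]
opening: 0.0917
```

Run:
```python
from h import *
st()
for c in ['scene','side']:
    p=read_camera(c);save(p,c+'13')
    for q in ['pack','tray','cover_lip','amber_bottle','tape','needles','tubes']:
        print(c,q,[(np.round(a['location'],3),round(a['score'],2)) for a in tip_of(q,p)[:1]])
p=read_camera('wrist');save(p,'w13')
```

```text
t 18.6833 q [ 0.557  0.341  1.499  0.003  1.293 -1.308] p [0.4047 0.3433 0.3014] F [0.6 0.1 1.6] tip local [-110.6  303.2  235.4] open 0.0917
scene pack [(array([0.503, 0.375, 0.001]), 0.65)]
scene tray [(array([0.505, 0.372, 0.002]), 0.57)]
scene cover_lip [(array([0.753, 0.14 , 0.286]), 0.79)]
scene amber_bottle [(array([ 0.692, -0.18 , -0.001]), 0.74)]
scene tape [(array([ 0.765,  0.234, -0.   ]), 0.61)]
scene needles [(array([ 0.359,  0.138, -0.001]), 0.51)]
scene tubes [(array([ 0.476, -0.232, -0.003]), 0.56)]
side pack [(array([0.502, 0.373, 0.003]), 0.76)]
side tray [(array([ 0.5  ,  0.377, -0.002]), 0.8)]
side cover_lip [(array([0.751, 0.139, 0.284]), 0.73)]
side amber_bottle [(array([ 0.689, -0.182, -0.002]), 0.82)]
side tape [(array([0.77 , 0.237, 0.002]), 0.46)]
side needles [(array([ 0.362,  0.143, -0.001]), 0.69)]
side tubes []
```

View pics/side13.png

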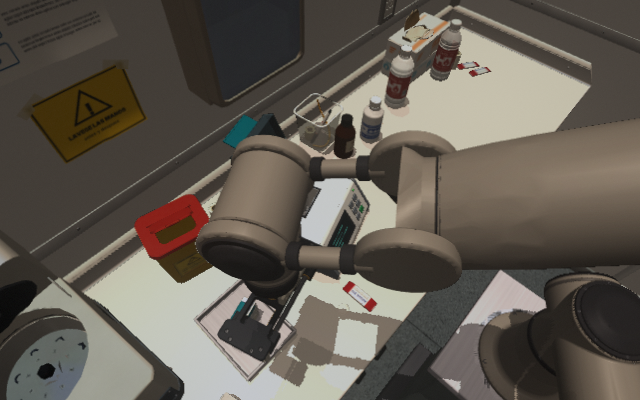

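View pics/scene13.png

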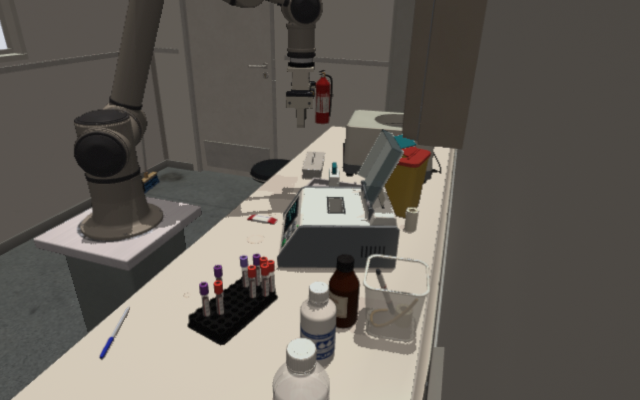

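View pics/w13.png

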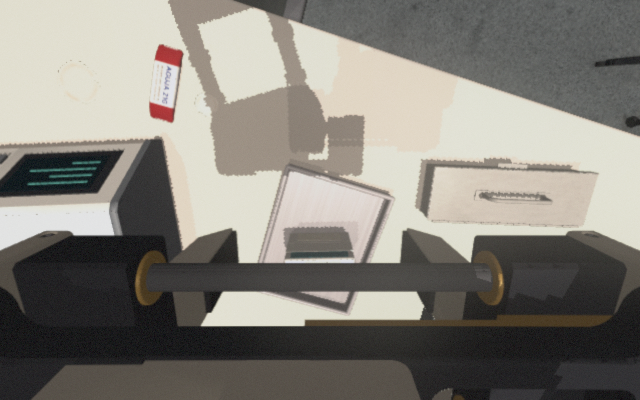

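The scene view shows the pack standing in the tray at (334,172), the bay empty at (336,205) and the cover open at (380,165). The bystanders haven't moved, so I'm handing in.

```bash
python3 -c "
from cell import *
print(hand_in(),observe()['time'])"
```

```text
the job is handed in; nothing more can be done
the job is handed in; nothing more can be done
```

The used reagent pack is out of the analyser and standing in the stainless tray, and the cover is still fully open. I handed the job in at about 19 s.

- **Cover:** I tipped it up by the lip with the closed fingers until it snapped over. The lip now reads about (0.752, 0.140, 0.285), which matches the 2.0 rad open stop.
- **Pack release:** I pressed the tab about 7 mm at 7.6 N. The catch let go and the pack popped up.
- **Placing:** I gripped the tab, lifted the pack out and lowered it into the tray. It touched down with a brief 18 N, then I eased off and released it. Both cameras then put the pack at (0.503, 0.374) and the tray at (0.502, 0.374), and the pictures show it upright.
- **Other things:** The bottle, tape, needles and tubes read within a few mm of where they started, which is within the networks' error. In the last check only the scene camera found the tubes. The gripper was clear of everything at hand-in.

One mismatch: in the first overlay the analyser's bottom outline looked about 5–15 mm off. The lip, hinge and bay points fitted, so I worked from those.

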